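Sweep the fudge trimmings into the scrap pan

TASK

The fudge has been cut: use your fingertips to sweep the three bar-shaped trimmings across the marble slab and over its edge into the empty sheet pan beside it, so that each ends up wholly inside that pan. Push them gently along the slab, do not pick them up, squeeze them or press down on them, and leave the three finished squares between them, the steel ruler, the palette knife and the paper cups where they are.

Things in the scene. Friction and masses are not known exactly. Their poses are not given: they have to be found in the camera images.
- slab: White marble slab fixed on the bench, 320 (x) by 260 (y) by 30 mm thick; origin at the centre of its underside, on the bench. Its long edges run along its own x. A pan is butted against each of its +y and -y edges (130 mm from its centre).
- pan: EMPTY aluminium quarter sheet pan, fixed, 330 (x) by 240 (y) by 25 mm high, walls and floor 3 mm, rim 5 mm below the slab's top; it lies parallel to the slab with one long side butted against it (gap under 2 mm), on the slab's +y or -y side, which varies. Origin at the centre of its underside, on the bench.
- full_pan: Same sheet pan, but FULL of finished squares (stuck fast, below its rim), butted against the slab's other side. Origin at the centre of its underside.
- trim_a_mid (a point): Centre (half-way up) of a loose trimming of dark fudge on the slab: a firm plain bar 50 long by 20 wide by 18 mm high, about 22 g. Its x axis runs along the bar; at the start the bar lies within 45 degrees of parallel to the slab's x.
- trim_a_end1 (a point): Centre of the +x end face of that 50 mm trimming.
- trim_a_end2 (a point): Centre of the -x end face of that 50 mm trimming.
- trim_b_mid (a point): Centre (half-way up) of a loose trimming of dark fudge on the slab: a firm plain bar 60 long by 20 wide by 18 mm high, about 27 g. Its x axis runs along the bar; at the start the bar lies within 45 degrees of parallel to the slab's x.
- trim_b_end1 (a point): Centre of the +x end face of that 60 mm trimming.
- trim_b_end2 (a point): Centre of the -x end face of that 60 mm trimming.
- trim_c_mid (a point): Centre (half-way up) of a loose trimming of dark fudge on the slab: a firm plain bar 70 long by 20 wide by 18 mm high, about 32 g. Its x axis runs along the bar; at the start the bar lies within 45 degrees of parallel to the slab's x.
- trim_c_end1 (a point): Centre of the +x end face of that 70 mm trimming.
- trim_c_end2 (a point): Centre of the -x end face of that 70 mm trimming.
- square1_mid (a point): Centre (half-way up) of a loose finished fudge square, 32 by 32 by 20 mm, 25 g, same fudge as the trimmings; the three squares stand in a row along the slab's y, at the middle of its x, with trimmings on both sides of the row.
- square2_mid (a point): Centre (half-way up) of a loose finished fudge square, 32 by 32 by 20 mm, 25 g, same fudge as the trimmings; the three squares stand in a row along the slab's y, at the middle of its x, with trimmings on both sides of the row.
- square3_mid (a point): Centre (half-way up) of a loose finished fudge square, 32 by 32 by 20 mm, 25 g, same fudge as the trimmings; the three squares stand in a row along the slab's y, at the middle of its x, with trimmings on both sides of the row.
- ruler_mid (a point): Centre of a loose square steel confectioner's ruler, 12 by 220 (y) by 12 mm, lying along the slab's +x edge.
- knife: Loose palette knife, 285 mm long, wooden handle and thin steel blade, lying flat on the bench near the robot on its left; origin on its underside, mid-length.
- cups: Loose stack of white paper praline cups, 46 mm across, 45 mm high, near the robot on its right; origin at the centre of its underside.
Mind the look-alikes: they are no part of the job. Leave any red look-alike of the part that bears trim_b_mid alone.

How it is judged (in metres and radians):
At the end, for the whole second after the job is handed in: Both ends of each of the three trimmings lie inside the outline of the empty pan and lower than 50 mm above the bench; the squares, ruler, palette knife and cups are each within 12 mm of where they started (x of trim_a_end1 in the frame of pan between -0.165 and 0.165 m and y of trim_a_end1 in the frame of pan between -0.12 and 0.12 m and height (world z) of each of trim_a_end1, trim_a_end2, trim_b_end1, trim_b_end2, trim_c_end1, trim_c_end2 below 0.05 m and x of trim_a_end2 in the frame of pan between -0.165 and 0.165 m and y of trim_a_end2 in the frame of pan between -0.12 and 0.12 m and x of trim_b_end1 in the frame of pan between -0.165 and 0.165 m and y of trim_b_end1 in the frame of pan between -0.12 and 0.12 m and x of trim_b_end2 in the frame of pan between -0.165 and 0.165 m and y of trim_b_end2 in the frame of pan between -0.12 and 0.12 m and x of trim_c_end1 in the frame of pan between -0.165 and 0.165 m and y of trim_c_end1 in the frame of pan between -0.12 and 0.12 m and x of trim_c_end2 in the frame of pan between -0.165 and 0.165 m and y of trim_c_end2 in the frame of pan between -0.12 and 0.12 m and distance of each of square1_mid, square2_mid, square3_mid, ruler_mid, knife, cups from where it was at the start of the episode below 0.012 m); the robot touches nothing.
It fails at once if a trimming is lifted: its centre rises more than 21 mm above where it lay on the slab (height (world z) of any of trim_a_mid, trim_b_mid, trim_c_mid above 0.06 m).
It fails at once if a trimming is squeezed or pressed by the fingers with more than 10 N (contact force between the fingers and trim_a above 10 N or contact force between the fingers and trim_b above 10 N or contact force between the fingers and trim_c above 10 N).
It fails at once if a finished square is moved more than 12 mm (distance of any of square1_mid, square2_mid, square3_mid from where it was at the start of the episode above 0.012 m).
It fails at once if the ruler, knife or cups are moved more than 12 mm (distance of any of ruler_mid, knife, cups from where it was at the start of the episode above 0.012 m).
It also fails if it takes over 58 s, if anything falls off the work surface, if the arm or the gripper's body presses on something with over 40 N, if the wrist force passes 120 N, or if a joint passes its speed limit or range.

ROBOT

A 7-joint arm with a two-finger parallel gripper is mounted at the origin on the work surface. World frame = base frame: x ahead of the robot, y to its left, z up, the work surface at z = 0. Lengths are in m, angles in degrees, forces in N, time in s.
With the tool pointing down it reaches from about 0.425 to 0.825 m from the base axis. Payload 3.6 kg.
Tool frame: the origin (TCP) lies midway between the tips of the shut fingers; the grasp point (between the pads) lies bot.hold_point_z behind it (bot.hold_point_z is the distance from the TCP to the grasp point, in m); z points along the fingers, y is the line along which they close (so a half turn about z gives the same grasp; the last joint's range is limited). The gripper opens to 85 mm and grips with 20 to 120 N. Pads are 22 mm wide; open, the fingers measure 114 mm over their backs; the gripper's body (76 mm by 85 mm) begins 54 mm behind the grasp point. The pads swing forward as they close: fully open they stand 13 mm farther back than shut.
Start: joints at [64.83, 35.231, -0.722, 81.555, 0.464, 63.22, -2.315], TCP at [0.261, -0.595, 0.231] pointing down, gripper open.
Joint ranges: [-178.69, 178.69], [-17.37, 117.87], [-77.05, 75.6], [15.02, 138.74], [-78.02, 258.01], [0.78, 113.62], [-162.83, 162.83]. Speed limits (degrees/s): [159.86, 159.86, 180, 180, 180, 180, 180].

INTERFACE

Orientations are given as a 3x3 rotation matrix whose columns are the frame's x, y, z axes.
In Python, from plant import bot, get_image, job_done, masks_of gives the robot as it stands.
- The arm moves only by the tool apply_moves, never from a script. Its argument "commands" is a list of rows, each a list of 7 numbers: the gripper's target within -1 to 1 (fully open at 1, half-way at 0, shut at -1), then the shift along the tool's x, y, z in cm, then the turn, a rotation vector about the tool's x, y, z in rad. A call has 1 to 20 rows; each row is the pose to reach, as a shift and turn from the pose commanded when the call began, along the tool's axes at that moment; what a row does not reach only later rows make up. A row lasts 1/12 s, in which the tool goes at most 41.7 mm and 7.16 degrees, less where a joint would pass 70% of its speed; a pose out of reach is approached as far as the arm can. A call with a gripper value outside its range is refused whole. The fingers move at their own pace and stop on an object; the grip force is fixed at half the most. Time passes only in rows, so rows that repeat a pose let the fingers close. It gives the time, the measured TCP pose, the force, the opening and the grip force at its end, in the units of the state.
- bot.read_state(): the state, without advancing time (a new reading comes with each control period).
- get_image(name): name is "scene" or "top"; returns a dict with "color" (400x640x3 uint8, red, green, blue), "z_map" (400x640 float32, m along the optical axis (not along the pixel's ray), 0 where there is no reading), "fx", "fy", "cx", "cy" (pixels), "world_from_camera" (4x4, takes a point from camera to world coordinates). Camera axes: x right, y down, z forward; pixel columns grow to the right and rows downward; lengths in m; the calibration is good to about 2 mm. A picture is of the moment at which its call begins.
- job_done(): hands the job in; it is judged then, once.
Trained networks look in a picture, given as the dict that the camera call returned (one of the last four; its "shot" number tells which), for a name from the list of things; names that differ only in an ending like _2 or _b are one class to them, and where a whole thing is asked for, a point or a joint stands for the part that bears it (a point fixed in the world has none). Each returns a list of dicts, best first, with "confidence" (0 to 1); they miss things now and then, are a little off and sometimes report something else, mostly with a low value. They report only what shows in the picture. A call takes as long as a camera call. They do not tell look-alikes from the thing itself.
- masks_of(picture, label): "region" (400x640 bool, what is visible of it) and "bbox" ([left, top, right, bottom] in pixels, round what is visible of it).
The state is a dict: "t": time; "q": joint angles; "qd": joint speeds; "joint_efforts": joint torques, N m; "eef_pos": TCP position; "orientation": TCP orientation; "ft_force": force on the tool from outside, world axes, zero at the start; "ft_torque": the same for the moment, N m; "opening": finger opening in m; "finger_force": force on a finger pad.
Only numpy, scipy, OpenCV 4.12 (cv2) and the standard library are available. Lean on these libraries where they do the work, as an engineer would, in place of code of your own. Each camera call takes 0.05 s, during which the arm holds its last target. There are 200 camera calls.

## Working session

There is one attempt and no reset: what is moved stays moved. The work goes in short steps, Python scripts to look and compute and a tool call to move; the robot and the scene stay as the last step left them, time stands still between calls to the robot, and variables do not carry over. Pictures are saved under pics/ and viewed, at most 10 in all, crops included, and the job is handed in when it is done.

Besides the shell and the picture viewer there is one more tool, called after "Request:" by a JSON object that holds its "fn" and its "kwargs". apply_moves: Moves the arm, as the interface text tells. Its arguments: {"type":"object","properties":{"commands":{"type":"array","items":{"type":"array","items":{"type":"number"}}}},"required":["commands"]}

```bash
mkdir -p pics; cat > h.py <<'E'
import numpy as np, cv2
from plant import bot,get_image,job_done,masks_of
def pts(im,m):
    v,u=np.nonzero(m&(im['z_map']>0)); z=im['z_map'][v,u]
    P=np.stack([(u-im['cx'])/im['fx']*z,(v-im['cy'])/im['fy']*z,z,np.ones_like(z)])
    return (im['world_from_camera']@P)[:3].T
def save(im,n): cv2.imwrite('pics/'+n,im['color'][:,:,::-1])
def rect(P):
    zt=np.percentile(P[:,2],90); Q=P[P[:,2]>zt-0.006]
    (c,s,a)=cv2.minAreaRect((Q[:,:2]*1000).astype(np.float32))
    if s[0]<s[1]: s=s[::-1]; a+=90
    return np.round(c,1),np.round(s,1),round((a+90)%180-90,1),round(zt*1000,1),len(Q)
E
python3 - <<'E'
from h import *
s=bot.read_state(); print(s['t'],s['eef_pos'],s['orientation'],s['opening'],bot.hold_point_z)
for n in['top','scene']:
    im=get_image(n); save(im,n+'0.png')
    print(n,im['world_from_camera'][:3].round(2).tolist(),im['fx'])
    for l in['slab','pan','full_pan','trim_a_mid','square1_mid','ruler_mid','knife','cups']:
        for d in masks_of(im,l):
            P=pts(im,d['region'])
            if len(P)>10: print(l,round(d['confidence'],2),d['bbox'],*rect(P), im['color'][d['region']].mean(0).round())
E
```

```text
0.0 [ 0.26044901 -0.59470719  0.23014295] [[ 9.15980427e-01  4.01221511e-01 -1.07502570e-03]
 [ 4.01222948e-01 -9.15977486e-01  2.32198038e-03]
 [-5.30708662e-05 -2.55821356e-03 -9.99996726e-01]] 0.08562735502907522 0.0187
top [[-0.0, -0.99, 0.13, 0.36], [-1.0, 0.0, 0.0, -0.03], [-0.0, -0.13, -0.99, 1.11]] 463.98165566180717
slab 0.8 [268.1, 110.1, 383.8, 253.0] [553.5 -41. ] [319.3 265.4] 3.5 34.4 12342 [160. 152. 145.]
slab 0.74 [344.7, 205.7, 354.6, 226.6] [473.9 -99.4] [59.4 19.8] 13.3 52.1 207 [68. 58. 53.]
slab 0.62 [312.4, 175.4, 333.1, 188.6] [552.6 -40. ] [32.1 30.7] -75.2 53.8 177 [68. 58. 53.]
pan 0.73 [166.2, 114.3, 271.4, 263.8] [540.1 212.1] [335.4 245.2] 3.3 11.2 7142 [136. 136. 129.]
pan 0.35 [267.9, 112.6, 382.0, 252.1] [553.2 -39.3] [318.5 265.4] 3.2 34.4 12360 [160. 153. 145.]
pan 0.28 [336.5, 132.2, 350.7, 155.2] [642.9 -87. ] [49.8 19.7] -22.0 52.0 162 [62. 52. 47.]
full_pan 0.8 [371.5, 106.5, 487.9, 248.0] [ 568.9 -290.6] [335.1 247.4] 3.3 26.2 5336 [98. 93. 88.]
trim_a_mid 0.67 [336.3, 133.1, 348.4, 155.4] [642.9 -87. ] [49.8 19.7] -22.0 52.0 163 [61. 51. 46.]

[... 900 characters left out ...]

full_pan 0.74 [177.8, 204.7, 302.7, 343.2] [ 570.5 -289.5] [338.3 243.1] 3.3 25.5 3981 [88. 82. 75.]
full_pan 0.66 [307.5, 186.2, 329.7, 206.4] [464.2   1.8] [71.8 21.4] 13.5 51.3 141 [52. 38. 31.]
trim_a_mid 0.46 [311.7, 249.7, 319.4, 270.1] [647.6 -87. ] [50.  18.9] -23.8 51.5 125 [50. 34. 27.]
square1_mid 0.48 [315.5, 213.8, 324.1, 231.6] [556.9 -38.2] [32.4 32.3] 14.9 53.8 115 [44. 28. 21.]
ruler_mid 0.63 [312.3, 248.2, 383.1, 286.2] [705.4 -21.2] [217.8  14.3] -87.4 45.5 359 [115. 110. 108.]
knife 0.79 [327.0, 118.0, 401.2, 145.5] [269.4 188.2] [144.1  24.6] 86.3 22.8 174 [105.  89.  79.]
cups 0.47 [196.1, 174.6, 215.9, 194.2] [ 288.8 -291.2] [44.4 44.3] -65.7 47.0 149 [144. 136. 123.]
```

View pics/top0.png

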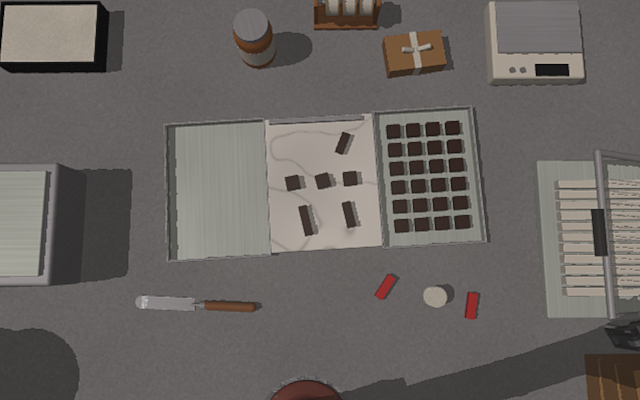

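View pics/scene0.png

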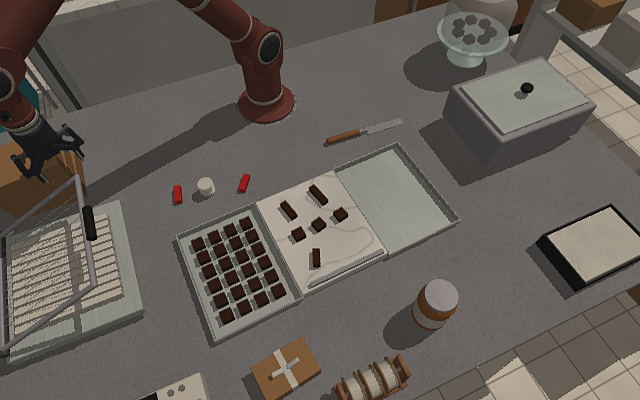

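The empty pan is on the slab's +y side (columns 167–270), and the full one is at columns 372–487. The trimmings sit at pixels (343,143), (306,220) and (349,215). The squares are in a row at about row 180. The red look-alikes lie on the bench. I'll sweep with partly closed fingers along slab +y, starting with the 70 mm bar.

```bash
cat >> h.py <<'E'
from scipy.spatial.transform import Rotation as R
C0=np.array([.5555,-.040]); a=np.radians(3.4); U=np.array([np.cos(a),np.sin(a)]); V=np.array([-U[1],U[0]])
def slab(p): d=np.asarray(p)[:2]-C0; return np.round([d@U*1000,d@V*1000],1)
def plan(u,v,z):
    s=bot.read_state(); O=np.array(s['orientation']); 
    t=np.r_[C0+U*u/1000+V*v/1000,z/1000]
    y=np.r_[U,0]; zz=np.array([0,0,-1.]); T=np.c_[np.cross(y,zz),y,zz]
    return np.round(O.T@(t-s['eef_pos'])*100,2),np.round(R.from_matrix(O.T@T).as_rotvec(),3)
E
python3 -c "
from h import *
print(plan(-90.6,6,130))"
```

```text
(array([ 40.99, -42.75,  10.13]), array([-0.   , -0.   , -1.217]))
```

Request:
{"fn": "apply_moves", "kwargs": {"commands": [[-0.34, 41, -42.75, 10.1, 0, 0, -1.217], [-0.34, 41, -42.75, 10.1, 0, 0, -1.217], [-0.34, 41, -42.75, 10.1, 0, 0, -1.217], [-0.34, 41, -42.75, 10.1, 0, 0, -1.217], [-0.34, 41, -42.75, 10.1, 0, 0, -1.217], [-0.34, 41, -42.75, 10.1, 0, 0, -1.217], [-0.34, 41, -42.75, 10.1, 0, 0, -1.217], [-0.34, 41, -42.75, 10.1, 0, 0, -1.217], [-0.34, 41, -42.75, 10.1, 0, 0, -1.217], [-0.34, 41, -42.75, 10.1, 0, 0, -1.217], [-0.34, 41, -42.75, 10.1, 0, 0, -1.217], [-0.34, 41, -42.75, 10.1, 0, 0, -1.217], [-0.34, 41, -42.75, 10.1, 0, 0, -1.217], [-0.34, 41, -42.75, 10.1, 0, 0, -1.217], [-0.34, 41, -42.75, 10.1, 0, 0, -1.217], [-0.34, 41, -42.75, 10.1, 0, 0, -1.217], [-0.34, 41, -42.75, 10.1, 0, 0, -1.217], [-0.34, 41, -42.75, 10.1, 0, 0, -1.217], [-0.34, 41, -42.75, 10.1, 0, 0, -1.217], [-0.34, 41, -42.75, 10.1, 0, 0, -1.217]]}}

```text
t: 2.57
eef_pos: [0.4645, -0.0412, 0.1305]
orientation: [[-0.055, 0.998, -0.0], [0.998, 0.055, -0.001], [-0.001, -0.0, -1.0]]
ft_force: [-0.2, -0.8, 0.1]
opening: 0.0283
finger_force: 0.0
```

```bash
python3 -c "
from h import *
s=bot.read_state();print(s['t'],s['opening'],np.array(s['orientation']).round(3).tolist(),slab(s['eef_pos']),s['eef_pos'])
print(plan(-90.6,6,36))
im=get_image('scene');c=im['color'][150:270,230:390,::-1];cv2.imwrite('pics/s1.png',cv2.resize(c,None,fx=5,fy=5))"
```

```text
2.5667 0.028343855664210594 [[-0.055, 0.998, -0.0], [0.998, 0.055, -0.001], [-0.001, -0.0, -1.0]] [-90.9   4.2] [ 0.46446248 -0.04118607  0.13047933]
(array([0.19, 0.04, 9.45]), array([-0.   ,  0.001, -0.004]))
```

View pics/s1.png

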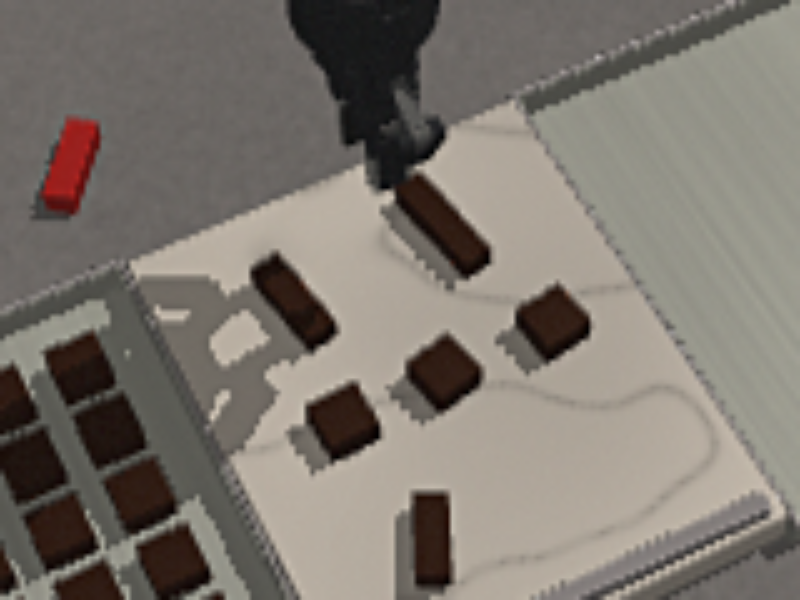

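The picture confirms the layout: the gripper hovers behind the long bar (crop 440,225), with the slab edge and empty pan to the right. Next I lower and push.

Request:
{"fn": "apply_moves", "kwargs": {"commands": [[-0.34, 0, 0, 3.5, 0, 0, 0], [-0.34, 0, 0, 6.5, 0, 0, 0], [-0.34, 0, 0, 8.8, 0, 0, 0], [-0.34, 0, 0, 9.4, 0, 0, 0], [-0.34, 0.3, 0, 9.4, 0, 0, 0], [-0.34, 0.6, 0, 9.4, 0, 0, 0], [-0.34, 0.9, 0, 9.4, 0, 0, 0], [-0.34, 1.2, 0, 9.4, 0, 0, 0], [-0.34, 1.5, 0, 9.4, 0, 0, 0], [-0.34, 1.8, 0, 9.4, 0, 0, 0], [-0.34, 2.1, 0, 9.4, 0, 0, 0], [-0.34, 2.4, 0, 9.4, 0, 0, 0], [-0.34, 2.7, 0, 9.4, 0, 0, 0], [-0.34, 3.0, 0, 9.4, 0, 0, 0], [-0.34, 3.4, 0, 9.4, 0, 0, 0], [-0.34, 3.8, 0, 9.4, 0, 0, 0], [-0.34, 4.2, 0, 9.4, 0, 0, 0], [-0.34, 4.6, 0, 9.4, 0, 0, 0], [-0.34, 5.0, 0, 9.4, 0, 0, 0], [-0.34, 5.4, 0, 9.4, 0, 0, 0]]}}

```text
t: 4.28
eef_pos: [0.4616, 0.0151, 0.0363]
orientation: [[-0.059, 0.998, -0.0], [0.998, 0.059, 0.0], [0.0, -0.0, -1.0]]
ft_force: [0.2, -0.8, 1.0]
opening: 0.0282
finger_force: 0.0
```

```bash
python3 -c "
from h import *
s=bot.read_state();print(s['t'],slab(s['eef_pos']),s['eef_pos'],s['ft_force'])
im=get_image('scene');c=im['color'][150:270,230:390,::-1];cv2.imwrite('pics/s2.png',cv2.resize(c,None,fx=5,fy=5))"
```

```text
4.2833 [-90.5  60.6] [0.46155579 0.0151138  0.03632131] [ 0.19381765 -0.803602    0.97032942]
```

View pics/s2.png

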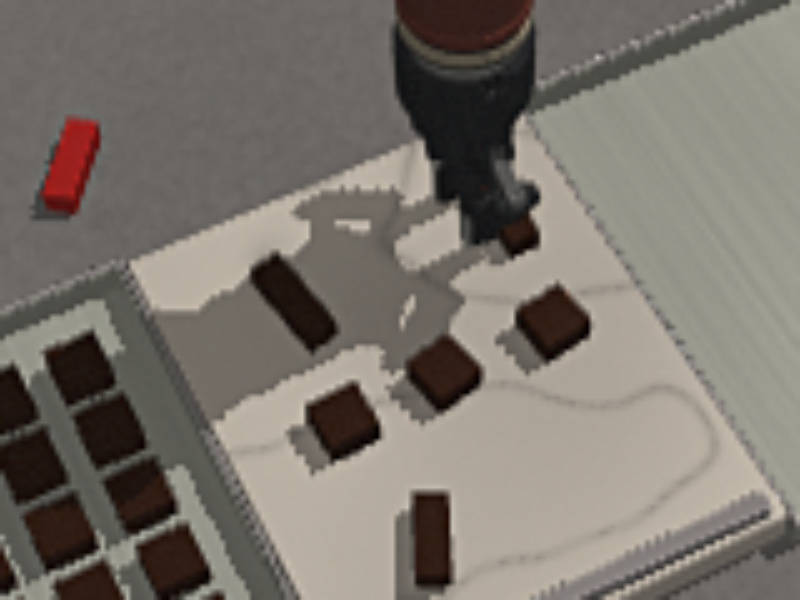

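The bar is ahead of the fingers (crop 520,235) and moving with them. The squares haven't moved. I'll continue over the edge.

Request:
{"fn": "apply_moves", "kwargs": {"commands": [[-0.34, 0.4, 0, 0, 0, 0, 0], [-0.34, 0.8, 0, 0, 0, 0, 0], [-0.34, 1.2, 0, 0, 0, 0, 0], [-0.34, 1.6, 0, 0, 0, 0, 0], [-0.34, 2.0, 0, 0, 0, 0, 0], [-0.34, 2.4, 0, 0, 0, 0, 0], [-0.34, 2.8, 0, 0, 0, 0, 0], [-0.34, 3.2, 0, 0, 0, 0, 0], [-0.34, 3.6, 0, 0, 0, 0, 0], [-0.34, 4.0, 0, 0, 0, 0, 0], [-0.34, 4.4, 0, 0, 0, 0, 0], [-0.34, 4.8, 0, 0, 0, 0, 0], [-0.34, 5.2, 0, 0, 0, 0, 0], [-0.34, 5.6, 0, 0, 0, 0, 0], [-0.34, 6.0, 0, 0, 0, 0, 0], [-0.34, 6.5, 0, 0, 0, 0, 0], [-0.34, 7.0, 0, 0, 0, 0, 0], [-0.34, 7.5, 0, 0, 0, 0, 0], [-0.34, 8.0, 0, 0, 0, 0, 0], [-0.34, 8.5, 0, 0, 0, 0, 0]]}}

```text
t: 6.0
eef_pos: [0.4566, 0.1001, 0.0363]
orientation: [[-0.059, 0.998, -0.0], [0.998, 0.059, 0.0], [0.0, 0.0, -1.0]]
ft_force: [-0.1, 0.3, -0.4]
opening: 0.0283
finger_force: 0.0
```

```bash
cat >> h.py <<'E'
def blobs():
    for n in['top','scene']:
        im=get_image(n); m=(im['color'].max(2)<85)
        k,L,st,ce=cv2.connectedComponentsWithStats(m.astype(np.uint8))
        for i in range(1,k):
            if 25<st[i,4]<600:
                P=pts(im,L==i)
                if len(P)<20: continue
                r=rect(P); s=slab(np.array(r[0])/1000)
                if abs(s[0])<170 and -130<s[1]<380 and r[1][0]<100 and r[3]>8: print(n,s,*r,st[i,:2])
E
python3 -c "
from h import *
s=bot.read_state();print(s['t'],slab(s['eef_pos']),s['eef_pos'],s['ft_force']);blobs()"
```

```text
6.0 [-90.5 145.7] [0.45656187 0.10008251 0.03633219] [-0.08701219  0.33193338 -0.39811551]
top [ 85.2 -51.5] [643.6 -86.4] [49.9 18. ] -22.0 52.0 158 [335 132]
top [ -1.5 -62.5] [ 557.7 -102.5] [31.5 30.3] 6.1 53.5 176 [343 171]
top [-2.8  1.1] [552.6 -39.1] [32.4 30.2] 15.1 54.1 172 [315 173]
top [-3.  70.7] [548.3  30.4] [31.3 30. ] 11.6 54.0 172 [285 175]
top [-85. -54.] [473.8 -98.9] [58.4 18.4] 13.2 51.7 201 [342 201]
scene [-81.5 -53.6] [477.3 -98.3] [60.  19.8] 11.9 51.6 119 [280 201]
scene [ 0.5 71.8] [551.7  31.7] [32.9 32.4] 11.0 53.5 108 [333 206]
scene [2.7 0.7] [558.2 -39.1] [32.9 29.1] 17.0 52.4 108 [311 217]
scene [  3.7 -62.5] [ 562.9 -102.2] [30.8 30. ] -86.5 53.1 110 [291 227]
scene [ 89.3 -52.6] [647.8 -87.2] [48.1 18.9] -23.9 51.7 111 [312 249]
```

Request:
{"fn": "apply_moves", "kwargs": {"commands": [[-0.34, -0.5, 0, -3, 0, 0, 0], [-0.34, -2, 0, -6, 0, 0, 0], [-0.34, -5, 0.3, -7, 0, 0, 0], [-0.34, -9, 0.5, -7, 0, 0, 0], [-0.34, -13, 0.7, -7, 0, 0, 0], [-0.34, -17, 0.7, -7, 0, 0, 0], [-0.34, -21, 0.7, -7, 0, 0, 0], [-0.34, -23.8, 0.7, -7, 0, 0, 0], [-0.34, -23.8, 0.7, -7, 0, 0, 0]]}}

```text
t: 6.85
eef_pos: [0.4768, -0.1469, 0.106]
orientation: [[-0.046, 0.999, -0.001], [0.999, 0.046, -0.005], [-0.005, -0.001, -1.0]]
ft_force: [-0.5, -0.0, -0.2]
opening: 0.0286
finger_force: 0.0
```

```bash
python3 -c "
from h import *
s=bot.read_state();print(s['t'],slab(s['eef_pos']),s['eef_pos'],s['ft_force']);blobs();print(plan(-83,-92,36))
im=get_image('top');c=im['color'][100:270,160:390,::-1];cv2.imwrite('pics/t3.png',cv2.resize(c,None,fx=3.4,fy=3.4))"
```

```text
6.85 [ -84.9 -102. ] [ 0.47675208 -0.1468711   0.10596029] [-0.47125832 -0.02863086 -0.22824423]
top [ 85.  -51.8] [643.4 -86.7] [50.  18.7] -22.3 52.1 153 [335 132]
top [ -1.5 -62.9] [ 557.7 -102.9] [30.7 30.5] 6.3 54.3 168 [343 171]
top [-2.4  0.7] [553.1 -39.4] [32.6 30.7] 16.3 53.7 176 [315 173]
top [-3.  70.7] [548.3  30.4] [31.5 30. ] 11.5 54.2 171 [285 175]
top [-84.4 -53.9] [474.4 -98.8] [58.3 18.5] 12.9 51.8 201 [342 202]
top [-91.7 148.5] [455.2 102.8] [68.4 17.6] 3.3 27.7 211 [258 209]
scene [-83.7 147.9] [463.2 102.7] [77.4 22.9] 1.4 26.3 112 [341 176]
scene [ 1.9 70.8] [553.2  30.8] [31.1 31. ] 13.6 53.6 103 [333 207]
scene [2.6 0. ] [558.1 -39.8] [30.8 30.7] -71.0 53.6 104 [311 217]
scene [  3.3 -62.6] [ 562.5 -102.3] [30.9 30.8] -84.8 53.4 109 [291 227]
scene [ 89.9 -52.8] [648.4 -87.4] [47.6 18.8] -23.8 51.3 117 [312 249]
(array([0.24, 0.12, 7.01]), array([-0.001,  0.   , -0.004]))
```

View pics/t3.png

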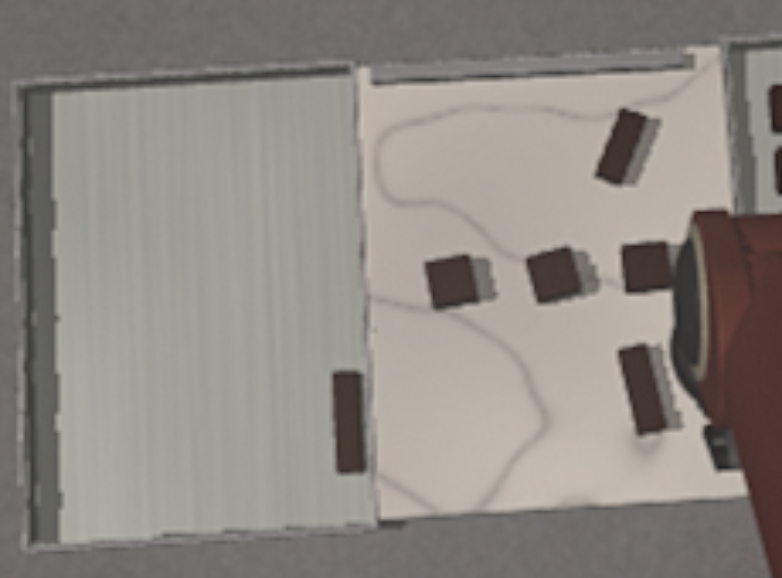

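The long bar lies flat in the pan (crop 348,420) and the squares are in place. Next is the 60 mm bar.

Request:
{"fn": "apply_moves", "kwargs": {"commands": [[-0.34, 0, 0, 0, 0, 0, 0], [-0.34, 0, 0, 3, 0, 0, 0], [-0.34, 0, 0, 6, 0, 0, 0], [-0.34, 0, 0, 7.0, 0, 0, 0], [-0.34, 0, 0, 7.0, 0, 0, 0], [-0.34, 0.3, 0, 7, 0, 0, 0], [-0.34, 0.6, 0, 7, 0, 0, 0], [-0.34, 0.9, 0, 7, 0, 0, 0], [-0.34, 1.2, 0, 7, 0, 0, 0], [-0.34, 1.5, 0, 7, 0, 0, 0], [-0.34, 1.8, 0, 7, 0, 0, 0], [-0.34, 2.1, 0, 7, 0, 0, 0], [-0.34, 2.4, 0, 7, 0, 0, 0], [-0.34, 2.7, 0, 7, 0, 0, 0], [-0.34, 3.0, 0, 7, 0, 0, 0], [-0.34, 3.4, 0, 7, 0, 0, 0], [-0.34, 3.8, 0, 7, 0, 0, 0], [-0.34, 4.2, 0, 7, 0, 0, 0], [-0.34, 4.6, 0, 7, 0, 0, 0], [-0.34, 5.0, 0, 7, 0, 0, 0]]}}

```text
t: 8.67
eef_pos: [0.4746, -0.0872, 0.0363]
orientation: [[-0.059, 0.998, -0.0], [0.998, 0.059, 0.0], [0.0, -0.0, -1.0]]
ft_force: [-0.4, 0.4, 1.0]
opening: 0.0284
finger_force: 0.0
```

Request:
{"fn": "apply_moves", "kwargs": {"commands": [[-0.34, 0.4, 0, 0, 0, 0, 0], [-0.34, 0.8, 0, 0, 0, 0, 0], [-0.34, 1.2, 0, 0, 0, 0, 0], [-0.34, 1.6, 0, 0, 0, 0, 0], [-0.34, 2.0, 0, 0, 0, 0, 0], [-0.34, 2.4, 0, 0, 0, 0, 0], [-0.34, 2.8, 0, 0, 0, 0, 0], [-0.34, 3.2, 0, 0, 0, 0, 0], [-0.34, 3.6, 0, 0, 0, 0, 0], [-0.34, 4.0, 0, 0, 0, 0, 0], [-0.34, 4.4, 0, 0, 0, 0, 0], [-0.34, 4.8, 0, 0, 0, 0, 0], [-0.34, 5.2, 0, 0, 0, 0, 0], [-0.34, 5.6, 0, 0, 0, 0, 0], [-0.34, 6.0, 0, 0, 0, 0, 0], [-0.34, 6.4, 0, 0, 0, 0, 0], [-0.34, 6.8, 0, 0, 0, 0, 0], [-0.34, 7.2, 0, 0, 0, 0, 0], [-0.34, 7.6, 0, 0, 0, 0, 0], [-0.34, 8.0, 0, 0, 0, 0, 0]]}}

```text
t: 10.33
eef_pos: [0.4699, -0.0075, 0.0363]
orientation: [[-0.059, 0.998, -0.0], [0.998, 0.059, 0.0], [0.0, -0.0, -1.0]]
ft_force: [-0.0, -0.1, 0.0]
opening: 0.0279
finger_force: 0.0
```

```bash
python3 -c "
from h import *
s=bot.read_state();print(s['t'],slab(s['eef_pos']),s['eef_pos'],s['ft_force']);blobs()
im=get_image('scene');c=im['color'][150:270,230:390,::-1];cv2.imwrite('pics/s4.png',cv2.resize(c,None,fx=5,fy=5))"
```

```text
10.3333 [-83.5  37.5] [ 0.4699414  -0.0075141   0.03633232] [-0.02185494 -0.07067722  0.03104919]
top [ 85.3 -51.6] [643.7 -86.5] [50.1 18.1] -21.8 52.0 156 [335 132]
top [ -1.1 -62.7] [ 558.1 -102.7] [32.  30.4] 6.2 54.0 169 [343 171]
top [-91.6 148.7] [455.2 103. ] [68.3 17.2] 3.7 27.3 215 [258 209]
scene [-81.6 147.6] [465.3 102.5] [79.7 22.6] 2.4 26.2 114 [341 176]
scene [ 1.6 71.3] [552.9  31.3] [31.  29.7] -78.9 53.7 96 [333 207]
scene [1.9 0.9] [557.3 -39. ] [31.8 30. ] 16.9 53.5 105 [311 217]
scene [  4.8 -62.5] [ 564.  -102.1] [30.6 29.9] -84.5 53.7 108 [291 227]
scene [ 89.8 -52.8] [648.3 -87.4] [47.2 18.9] -23.8 51.6 113 [312 249]
```

View pics/s4.png

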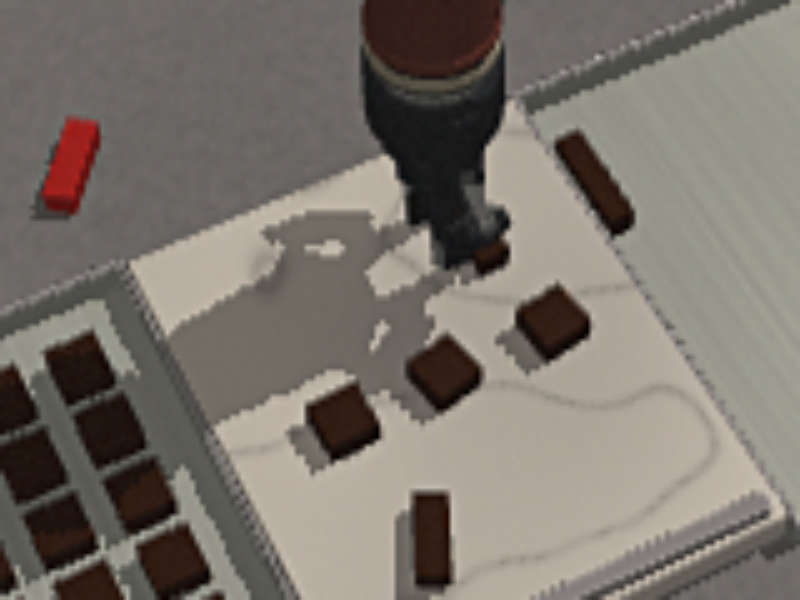

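The 60 mm bar moves squarely ahead of the fingers (crop 490,255). I'll push it over the edge and past the first bar.

Request:
{"fn": "apply_moves", "kwargs": {"commands": [[-0.34, 0.4, 0, 0, 0, 0, 0], [-0.34, 0.8, 0, 0, 0, 0, 0], [-0.34, 1.2, 0, 0, 0, 0, 0], [-0.34, 1.6, 0, 0, 0, 0, 0], [-0.34, 2.0, 0, 0, 0, 0, 0], [-0.34, 2.4, 0, 0, 0, 0, 0], [-0.34, 2.8, 0, 0, 0, 0, 0], [-0.34, 3.2, 0, 0, 0, 0, 0], [-0.34, 3.6, 0, 0, 0, 0, 0], [-0.34, 4.0, 0, 0, 0, 0, 0], [-0.34, 4.4, 0, 0, 0, 0, 0], [-0.34, 4.8, 0, 0, 0, 0, 0], [-0.34, 5.2, 0, 0, 0, 0, 0], [-0.34, 5.6, 0, 0, 0, 0, 0], [-0.34, 6.0, 0, 0, 0, 0, 0], [-0.34, 6.4, 0, 0, 0, 0, 0], [-0.34, 6.8, 0, 0, 0, 0, 0], [-0.34, 7.2, 0, 0, 0, 0, 0], [-0.34, 7.6, 0, 0, 0, 0, 0], [-0.34, 8.0, 0, 0, 0, 0, 0]]}}

```text
t: 12.15
eef_pos: [0.4652, 0.0724, 0.0364]
orientation: [[-0.059, 0.998, 0.0], [0.998, 0.059, 0.0], [0.0, 0.0, -1.0]]
ft_force: [0.4, 0.2, -0.5]
opening: 0.0281
finger_force: 0.0
```

Request:
{"fn": "apply_moves", "kwargs": {"commands": [[-0.34, 0.3, 0, 0, 0, 0, 0], [-0.34, 0.6, 0, 0, 0, 0, 0], [-0.34, 0.9, 0, 0, 0, 0, 0], [-0.34, 1.2, 0, 0, 0, 0, 0], [-0.34, 1.5, 0, 0, 0, 0, 0], [-0.34, 1.8, 0, 0, 0, 0, 0], [-0.34, 2.1, 0, 0, 0, 0, 0], [-0.34, 2.4, 0, 0, 0, 0, 0], [-0.34, 2.7, 0, 0, 0, 0, 0], [-0.34, 3.0, 0, 0, 0, 0, 0], [-0.34, 3.4, 0, 0, 0, 0, 0], [-0.34, 3.8, 0, 0, 0, 0, 0], [-0.34, 4.2, 0, 0, 0, 0, 0], [-0.34, 4.6, 0, 0, 0, 0, 0], [-0.34, 5.0, 0, 0, 0, 0, 0], [-0.34, 5.3, 0, 0, 0, 0, 0]]}}

```text
t: 13.48
eef_pos: [0.4621, 0.1255, 0.0364]
orientation: [[-0.06, 0.998, 0.0], [0.998, 0.06, 0.0], [0.0, 0.0, -1.0]]
ft_force: [0.3, -0.0, 0.1]
opening: 0.0279
finger_force: 0.0
```

Request:
{"fn": "apply_moves", "kwargs": {"commands": [[-0.34, -0.5, 0, -3, 0, 0, 0], [-0.34, -1, 0, -6, 0, 0, 0], [-0.34, -2, 1, -9, 0, 0, 0], [-0.34, -4, 4, -10, 0, 0, 0], [-0.34, -7, 7, -10, 0, 0, 0], [-0.34, -10, 10, -10, 0, 0, 0], [-0.34, -13, 13, -10, 0, 0, 0], [-0.34, -16, 16, -10, 0, 0, 0], [-0.34, -20, 17, -10, 0, 0, 0], [-0.34, -24, 17, -10, 0, 0, 0], [-0.34, -26.5, 17, -10, 0, 0, 0], [-0.34, -26.5, 17, -10, 0, 0, 0], [-0.34, -26.5, 17, -10, 0, 0, 0]]}}

```text
t: 14.57
eef_pos: [0.6468, -0.1328, 0.1356]
orientation: [[-0.054, 0.999, -0.001], [0.999, 0.054, -0.001], [-0.001, -0.001, -1.0]]
ft_force: [0.6, 1.5, -0.2]
opening: 0.0282
finger_force: 0.0
```

```bash
python3 -c "
from h import *
s=bot.read_state();print(s['t'],slab(s['eef_pos']),s['eef_pos'],s['ft_force']);blobs();print(plan(87,-94,36))
im=get_image('top');c=im['color'][100:270,160:390,::-1];cv2.imwrite('pics/t5.png',cv2.resize(c,None,fx=3.4,fy=3.4))"
```

```text
14.5667 [ 85.6 -98.1] [ 0.64675002 -0.13282357  0.13560538] [ 0.63772388  1.50686264 -0.15858267]
top [ 86.6 -52.3] [645.1 -87.1] [38.   5.8] -0.6 470.2 87 [354  53]
top [ 85.2 -51.6] [643.6 -86.5] [50.4 18.2] -21.7 51.9 156 [335 132]
top [ -1.5 -62.7] [ 557.7 -102.7] [31.4 30.5] 6.6 54.2 175 [343 171]
top [-2.7  1.1] [552.7 -39.1] [32.7 29.7] 15.9 54.6 161 [315 173]
top [-3.3 70.6] [548.   30.3] [31.9 29.8] 11.9 53.9 172 [285 175]
top [-89.5 180.1] [455.5 134.5] [69.7 41.8] 2.8 25.2 454 [240 209]
scene [-86.1 181.3] [458.8 135.9] [71.1 42.7] 4.8 25.0 213 [346 174]
scene [ 1.4 70.3] [552.7  30.3] [31.1 30. ] 14.4 53.3 102 [333 207]
(array([-0.12,  0.06, 10.01]), array([-0.   , -0.002,  0.001]))
```

View pics/t5.png

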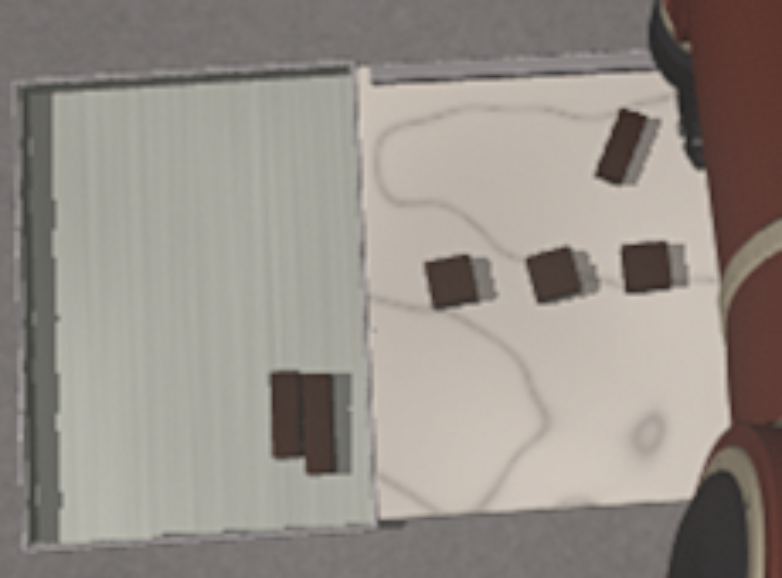

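Both near-side bars lie flat in the pan (crop 287,415 and 320,425). The last one is the 50 mm bar.

Request:
{"fn": "apply_moves", "kwargs": {"commands": [[-0.34, 0, 0, 0, 0, 0, 0], [-0.34, 0, 0, 3, 0, 0, 0], [-0.34, 0, 0, 6, 0, 0, 0], [-0.34, 0, 0, 9, 0, 0, 0], [-0.34, 0, 0, 10.0, 0, 0, 0], [-0.34, 0, 0, 10.0, 0, 0, 0], [-0.34, 0.3, 0, 10, 0, 0, 0], [-0.34, 0.6, 0, 10, 0, 0, 0], [-0.34, 0.9, 0, 10, 0, 0, 0], [-0.34, 1.2, 0, 10, 0, 0, 0], [-0.34, 1.5, 0, 10, 0, 0, 0], [-0.34, 1.8, 0, 10, 0, 0, 0], [-0.34, 2.1, 0, 10, 0, 0, 0], [-0.34, 2.4, 0, 10, 0, 0, 0], [-0.34, 2.7, 0, 10, 0, 0, 0], [-0.34, 3.0, 0, 10, 0, 0, 0], [-0.34, 3.3, 0, 10, 0, 0, 0], [-0.34, 3.6, 0, 10, 0, 0, 0], [-0.34, 4.0, 0, 10, 0, 0, 0], [-0.34, 4.4, 0, 10, 0, 0, 0]]}}

```text
t: 16.38
eef_pos: [0.6448, -0.0854, 0.0363]
orientation: [[-0.059, 0.998, -0.0], [0.998, 0.059, 0.0], [0.0, -0.0, -1.0]]
ft_force: [0.3, 0.6, 0.1]
opening: 0.0284
finger_force: 0.0
```

```bash
python3 -c "
from h import *
s=bot.read_state();print(s['t'],slab(s['eef_pos']),s['eef_pos'],s['ft_force']);blobs()
im=get_image('scene');c=im['color'][170:290,230:390,::-1];cv2.imwrite('pics/s6.png',cv2.resize(c,None,fx=5,fy=5))"
```

```text
16.3833 [ 86.4 -50.7] [ 0.64478218 -0.08544016  0.0362553 ] [0.26536091 0.55201811 0.08819537]
top [82.9 -5. ] [638.6 -40.1] [35.9  5.4] 5.2 370.5 59 [322  84]
top [-36.1 -15.9] [520.4 -58. ] [58.3  1.4] 5.9 458.7 43 [320 110]
top [-115.1  -13.2] [441.4 -60. ] [2.1 0.9] 43.6 631.4 5 [344 165]
top [-2.4  1. ] [553.  -39.1] [32.1 30.3] 15.4 53.7 179 [315 173]
top [-3.1 70.5] [548.2  30.2] [31.4 29.6] 12.3 53.9 166 [285 175]
top [-89.2 180.1] [455.8 134.5] [70.1 42.4] 2.6 25.5 428 [240 209]
top [-161.2  -99.1] [ 400.5 -148.5] [13.   0.4] -4.5 659.7 10 [443 216]
scene [-85.8 180.7] [459.1 135.3] [69.7 42. ] 2.3 25.0 224 [346 174]
```

View pics/s6.png

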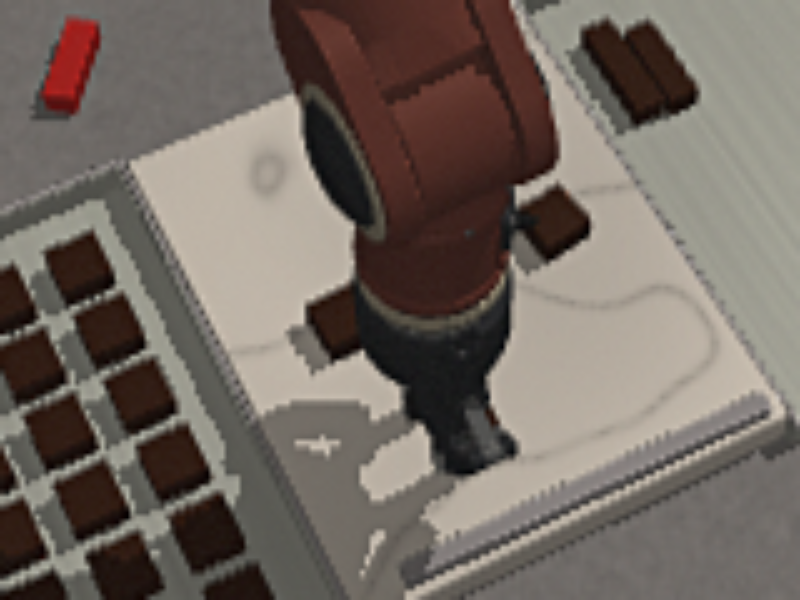

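The fingers hide the 50 mm bar, since it is narrower than they are; a sliver shows at crop (490,415). I'll continue.

Request:
{"fn": "apply_moves", "kwargs": {"commands": [[-0.34, 0.4, 0, 0, 0, 0, 0], [-0.34, 0.8, 0, 0, 0, 0, 0], [-0.34, 1.2, 0, 0, 0, 0, 0], [-0.34, 1.6, 0, 0, 0, 0, 0], [-0.34, 2.0, 0, 0, 0, 0, 0], [-0.34, 2.4, 0, 0, 0, 0, 0], [-0.34, 2.8, 0, 0, 0, 0, 0], [-0.34, 3.2, 0, 0, 0, 0, 0], [-0.34, 3.6, 0, 0, 0, 0, 0], [-0.34, 4.0, 0, 0, 0, 0, 0], [-0.34, 4.4, 0, 0, 0, 0, 0], [-0.34, 4.8, 0, 0, 0, 0, 0], [-0.34, 5.2, 0, 0, 0, 0, 0], [-0.34, 5.6, 0, 0, 0, 0, 0], [-0.34, 6.0, 0, 0, 0, 0, 0], [-0.34, 6.4, 0, 0, 0, 0, 0], [-0.34, 6.8, 0, 0, 0, 0, 0], [-0.34, 7.2, 0, 0, 0, 0, 0], [-0.34, 7.6, 0, 0, 0, 0, 0], [-0.34, 8.0, 0, 0, 0, 0, 0]]}}

```text
t: 18.2
eef_pos: [0.6401, -0.0055, 0.0364]
orientation: [[-0.059, 0.998, 0.0], [0.998, 0.059, 0.0], [0.0, 0.0, -1.0]]
ft_force: [0.9, 0.8, 1.0]
opening: 0.0283
finger_force: 0.0
```

```bash
python3 -c "
from h import *
s=bot.read_state();print(s['t'],slab(s['eef_pos']),s['eef_pos'],s['ft_force'])
im=get_image('top');a=cv2.resize(im['color'][110:210,260:390,::-1],None,fx=3,fy=3)
im=get_image('scene');b=cv2.resize(im['color'][170:270,270:400,::-1],None,fx=3,fy=3)
cv2.imwrite('pics/s7.png',np.hstack([a,b]))"
```

```text
18.2 [86.5 29.4] [ 0.64013941 -0.00547881  0.03637631] [0.85091624 0.8489416  1.01140328]
```

View pics/s7.png

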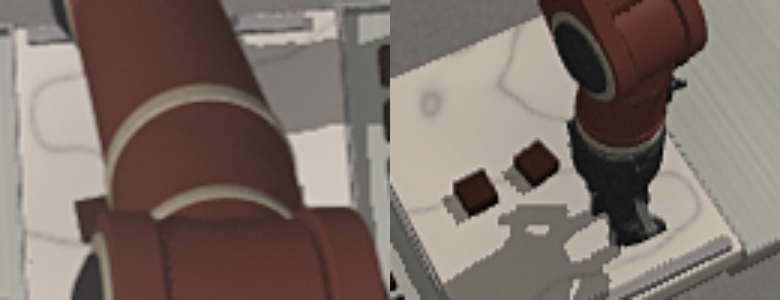

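No bar has been left behind, so it is still ahead of the fingers. I'll continue over the edge and then lift clear.

Request:
{"fn": "apply_moves", "kwargs": {"commands": [[-0.34, 0.4, 0, 0, 0, 0, 0], [-0.34, 0.8, 0, 0, 0, 0, 0], [-0.34, 1.2, 0, 0, 0, 0, 0], [-0.34, 1.6, 0, 0, 0, 0, 0], [-0.34, 2.0, 0, 0, 0, 0, 0], [-0.34, 2.4, 0, 0, 0, 0, 0], [-0.34, 2.8, 0, 0, 0, 0, 0], [-0.34, 3.2, 0, 0, 0, 0, 0], [-0.34, 3.6, 0, 0, 0, 0, 0], [-0.34, 4.0, 0, 0, 0, 0, 0], [-0.34, 4.4, 0, 0, 0, 0, 0], [-0.34, 4.8, 0, 0, 0, 0, 0], [-0.34, 5.2, 0, 0, 0, 0, 0], [-0.34, 5.6, 0, 0, 0, 0, 0], [-0.34, 6.0, 0, 0, 0, 0, 0], [-0.34, 6.4, 0, 0, 0, 0, 0], [-0.34, 6.8, 0, 0, 0, 0, 0], [-0.34, 7.2, 0, 0, 0, 0, 0], [-0.34, 7.6, 0, 0, 0, 0, 0], [-0.34, 8.0, 0, 0, 0, 0, 0]]}}

```text
t: 19.97
eef_pos: [0.6354, 0.0744, 0.0364]
orientation: [[-0.059, 0.998, 0.0], [0.998, 0.059, 0.0], [0.0, 0.0, -1.0]]
ft_force: [0.7, 0.5, 0.3]
opening: 0.0279
finger_force: 0.0
```

Request:
{"fn": "apply_moves", "kwargs": {"commands": [[-0.34, 0.4, 0, 0, 0, 0, 0], [-0.34, 0.8, 0, 0, 0, 0, 0], [-0.34, 1.2, 0, 0, 0, 0, 0], [-0.34, 1.6, 0, 0, 0, 0, 0], [-0.34, 2.0, 0, 0, 0, 0, 0], [-0.34, 2.4, 0, 0, 0, 0, 0], [-0.34, 2.8, 0, 0, 0, 0, 0], [-0.34, 3.2, 0, 0, 0, 0, 0], [-0.34, 3.6, 0, 0, 0, 0, 0], [-0.34, 4.0, 0, 0, 0, 0, 0], [-0.34, 4.0, 0, -4, 0, 0, 0], [-0.34, 4.0, 0, -8, 0, 0, 0], [-0.34, 0, 0, -12, 0, 0, 0], [-0.34, -4, 0, -14, 0, 0, 0], [-0.34, -8, 0, -14, 0, 0, 0], [-0.34, -12, 0, -14, 0, 0, 0], [-0.34, -16, 0, -14, 0, 0, 0], [-0.34, -20, 0, -14, 0, 0, 0], [-0.34, -20, 0, -14, 0, 0, 0], [-0.34, -20, 0, -14, 0, 0, 0]]}}

```text
t: 21.63
eef_pos: [0.6464, -0.1331, 0.1759]
orientation: [[-0.049, 0.999, -0.001], [0.999, 0.049, -0.005], [-0.005, -0.001, -1.0]]
ft_force: [-0.9, -0.3, 0.7]
opening: 0.0282
finger_force: 0.0
```

```bash
python3 -c "
from h import *
s=bot.read_state();print(s['t'],slab(s['eef_pos']),s['eef_pos'],s['ft_force'],abs(s['qd']).max() if hasattr(s['qd'],'max') else s['qd']);blobs()
im=get_image('top');c=im['color'][100:320,130:390,::-1];cv2.imwrite('pics/t8.png',cv2.resize(c,None,fx=2.7,fy=2.7))
for l in['ruler_mid','knife','cups']:
    for d in masks_of(im,l)[:2]: print(l,d['bbox'],*rect(pts(im,d['region'])))"
```

```text
21.6333 [ 85.2 -98.3] [ 0.64638876 -0.13309642  0.17593086] [-0.89357713 -0.25942435  0.65555165] 5.007480050529402
top [ 88.5 -51. ] [646.9 -85.7] [38.2  6.6] -1.8 509.8 102 [355  40]
top [-74.1 -42.4] [484.  -86.7] [72.6  1.9] -3.0 582.9 72 [355  51]
top [ 80.7 148.2] [627.3 112.7] [50.  17.5] 3.5 27.2 142 [255 142]
top [ -1.3 -63. ] [ 557.9 -103. ] [32.  30.4] 6.1 54.2 171 [343 171]
top [-2.9  1.2] [552.5 -39. ] [31.  29.6] 16.3 53.9 172 [315 173]
top [-2.6 70.7] [548.7  30.4] [31.7 29.7] 12.9 54.0 166 [285 175]
top [-89.2 180. ] [455.8 134.4] [69.8 42. ] 2.3 25.3 444 [240 209]
scene [-123.1  -41.3] [435.1 -88.5] [28.4  4.6] -24.5 645.7 25 [257   0]
scene [-85.5 181.1] [459.4 135.7] [73.6 41.9] 3.0 24.9 230 [346 174]
scene [ 2.  71.6] [553.2  31.6] [32.4 31.5] -81.0 53.3 102 [333 207]
scene [2.1 0.2] [557.6 -39.7] [30.4 30.4] -78.2 53.6 100 [311 217]
scene [ 89.1 147.3] [635.7 112.3] [55.2 21.9] 0.9 27.1 98 [372 222]
ruler_mid [273.3, 115.1, 356.9, 126.1] [699.1 -22.7] [199.7  92.7] 68.0 46.0 441
knife [137.7, 295.4, 258.4, 311.1] [265.7 185.4] [137.2  21.1] 87.1 23.5 461
knife [253.5, 142.3, 262.9, 164.7] [627.4 112.8] [49.7 17.4] 3.5 26.9 141
```

View pics/t8.png

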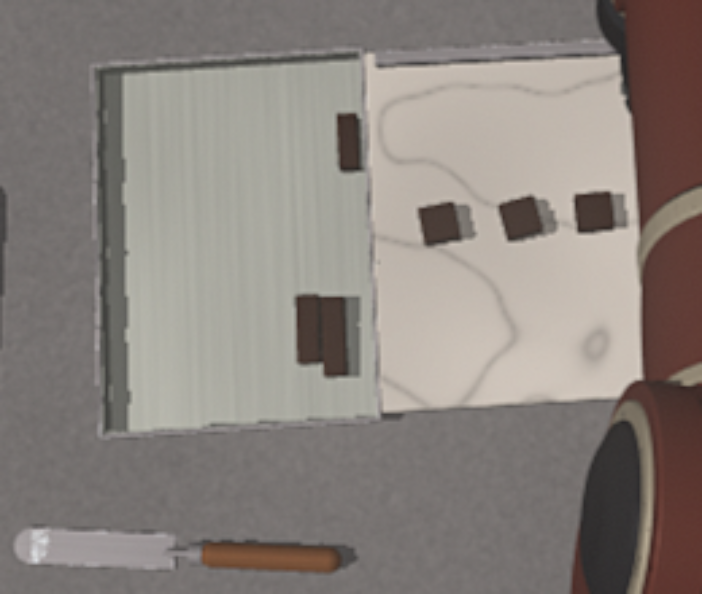

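All three bars lie flat in the pan (crop 348,142, 308,330 and 333,335), and the squares, ruler and knife are in place.

Request:
{"fn": "apply_moves", "kwargs": {"commands": [[-0.34, 0, 0, -2, 0, 0, 0], [-0.34, 0, 0, -2, 0, 0, 0], [-0.34, 0, 0, -2, 0, 0, 0], [-0.34, 0, 0, -2, 0, 0, 0], [-0.34, 0, 0, -2, 0, 0, 0], [-0.34, 0, 0, -2, 0, 0, 0]]}}

```text
t: 22.43
eef_pos: [0.6468, -0.1254, 0.1954]
orientation: [[-0.059, 0.998, -0.002], [0.998, 0.059, 0.0], [0.0, -0.002, -1.0]]
ft_force: [0.5, 0.5, -0.2]
opening: 0.0281
finger_force: 0.0
```

```bash
python3 -c "
from plant import job_done
print(job_done())"
```

```text
the job is handed in; nothing more can be done
None
```

I swept all three trimmings into the empty pan, where they lie flat, and handed the job in at about 22 s; the final pictures show the squares, ruler and knife in place, and the arm never went near the cups (hidden behind it in the last picture).

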